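# Open the sample lock box by its thumbwheels

### The arm

A 7-joint arm with a two-finger parallel gripper is mounted at the origin on a cart in front of the work surface, level with it; the furniture and walls round the work are solid. World frame = base frame: x ahead of the robot, y to its left, z up, the work surface at z = 0. Lengths are in m, angles in rad, forces in N, time in s.
With the tool pointing down it reaches from about 0.425 to 0.925 m from the base axis. Payload 6.8 kg.
Tool frame: the origin (TCP) lies at the very end of the fingers, on their centre line; the grasp point (between the pads) lies bot.grip_point_offset behind it (bot.grip_point_offset is the distance from the TCP to the grasp point, in m); z points along the fingers, y is the line along which they close (so a half turn about z gives the same grasp; the last joint's range is limited). The gripper opens to 85 mm and grips with 20 to 120 N. Pads are 22 mm wide; open, the fingers measure 114 mm over their backs; the gripper's body (76 mm by 85 mm) begins 54 mm behind the grasp point. The pads swing forward as they close: fully open they stand 13 mm farther back than shut.
Start: joints at [-1.364, 0.477, 0.022, 1.555, -0.011, 1.109, -0.083], TCP at [0.209, 0.642, 0.231] pointing down, gripper open.
Joint ranges: [-2.96, 2.96], [-0.34, 2.1], [-1.41, 1.46], [0.24, 2.44], [-1.37, 4.51], [0.17, 1.92], [-2.96, 2.96]. Speed limits (rad/s): [2.39, 2.39, 3.14, 3.14, 3.14, 3.14, 3.14].

### API

Orientations are given as a unit quaternion [w, x, y, z].
In Python, from station import bot, imaging gives the robot as it stands. The module is installed in compiled form; this text tells all that it offers.
- The arm moves only by the tool carry_out, never from a script. Its argument "targets" is one flat list of numbers, 5 for each row, row after row: the closure in counts, from 0 (fully open) to 255 (shut), then the shift along the world's x, y, z in mm, then the turn about the world's z in degrees. A call has 1 to 20 rows; each row shifts and turns the commanded pose from where the row before left it; what a row does not reach is not made up. A row lasts 1/10 s, in which the tool goes at most 50 mm and 8.59 degrees, less where a joint would pass 70% of its speed; a pose out of reach is approached as far as the arm can. A call is refused whole if a number of a shift passes 50 or a number of a turn 8.59, either way. A call with a gripper value outside its range is refused whole. The fingers move at their own pace and stop on an object; "newtons" is the grip in N (left out, the last holds). Time passes only in rows, so rows that do not move let the fingers close. It gives the time, the measured TCP pose, the force, the opening and the grip force at its end, in the units of the state.
- bot.get_obs(): the state, without advancing time (a new reading comes with each control period).
- imaging.read_camera(name): name is "scene" or "top"; returns a dict with "frame" (384x512x3 uint8, red, green, blue), "fov_y" (degrees; the focal length in pixels is half the picture's height over the tangent of half this angle, whatever the lens; pixels are square), "cx", "cy" (the principal point, pixels), "k1" (the pictures are not rectified: a ray, as slopes to the right and down, at radius r is drawn at 1 + k1 r^2 times it, then the intrinsics apply), "pose" (4x4, takes a point from camera to world coordinates). Camera axes: x right, y up, looking along -z (the intrinsics and any distortion apply to the point x, -y, -z); pixel columns grow to the right and rows downward; lengths in m; the calibration is good to about 2 mm. A picture is of the moment at which its call begins. There is no depth.
- bot.hand_in(): hands the job in; it is judged then, once.
The state is a dict: "t": time; "q": joint angles; "joint_vel": joint speeds; "joint_torque": joint torques, N m; "eef_pos": TCP position; "tool_rot": TCP orientation; "contact_force": force on the tool from outside, world axes, zero at the start; "torque": the same for the moment, N m; "gripper_width": opening from 0.0 (shut) to 1.0 (fully open); "grasp_force": force on a finger pad.
Only numpy, scipy, OpenCV 4.12 (cv2) and the standard library are available. Lean on these libraries where they do the work, as an engineer would, in place of code of your own. Each camera call takes 0.05 s, during which the arm holds its last target. There are 200 camera calls.

### The job

Open the grey sample lock box: roll its three black thumbwheels, one after the other from left to right, until the left one shows four dots straight up, the middle one two and the right one five, without turning the other wheels while you work on one. Then slide the clear lid fully open to the left by its blue grip, with the wheels left on the code, and leave the other things on the counter where they are.

Things in the scene. Friction and masses are not known exactly. Their poses are not given: they have to be found in the camera images.
- lockbox: Grey lock box, fixed to the counter, 190 (x) x 230 (y) x 75 mm; origin at its underside's centre. +y is its left, -x faces the robot. Front half (x -95 to -3 mm): lock housing, flat top at z 75 mm, from which three wheels stand half out (top z 111 mm) in a row along y. Back half: three cups under the clear lid, between two rails 81 mm high. The lid needs 100 mm free to the left.
- axis_left (a point): Centre of the left wheel, on its axle, 75 mm above the counter, 50 mm in front of the box's centre line (does not turn with the wheel; axes as the box's). Each wheel: black, 72 mm diameter, 22 mm wide along y, axle along the box's y; wheels are 62 mm apart (40 mm free between). Six groups of white dots, one to six, lie round the rim 60 degrees apart, grey cross ribs 1.2 mm high between.
- axis_mid (a point): Centre of the middle wheel, as for the left one. All wheels have about 0.04 N m of friction and stay where they are left (no clicks); stops keep them from passing from six to one. A shut fingertip pressed on the rim with about 5 N and drawn along it rolls a wheel; or pinch it across its two flat faces.
- axis_right (a point): Centre of the right wheel, as for the left one.
- wheel_left (a joint): Angle of the left wheel in rad: 0 with one dot straight up, 1.047 two, 2.094 three, 3.142 four, 4.189 five, 5.236 six. It grows as the top of the wheel rolls away from the robot (box +x). To be set to four: 3.142.
- wheel_mid (a joint): Angle of the middle wheel, read in the same way. To be set to two: 1.047.
- wheel_right (a joint): Angle of the right wheel, read in the same way. To be set to five: 4.189.
- rim_mid (a point): Point on the middle wheel's rim at its one-dot group (turns with the wheel).
- rim_right (a point): Point on the right wheel's rim at its one-dot group (turns with the wheel).
- lid (a joint): Travel of the clear lid (88 x 226 x 4 mm, top at 78.5 mm above the counter): 0 shut, 0.100 fully open at its stop; it slides to the box's left (+y) against about 2 N. While any wheel is off its code (by more than about 0.25 rad) the lock blocks it after a few mm.
- lid_grip (a point): Centre of the upright blue grip rib on the lid: 52 mm long (box x), 11 mm thick (box y), 26 mm high (its middle 93 mm and its top 106 mm above the counter); moves with the lid; axes as the box's. Pinch it along the box's y or push it on its right face.
- sample_cup: Bystander: closed sample cup with blue lid, 61 mm wide, 63 mm high, to the right of the box; origin at the centre of its underside.
- marker: Bystander: blue felt marker, 133 mm long, 22 mm thick, lying in front of the box; origin at its underside's centre.
- calculator: Bystander: desk calculator 176 x 128 x 27 mm, lying to the left; origin at its underside's centre.
- wash_bottle: Bystander: wash bottle with blue cap, 68 mm wide, 235 mm high, far left; origin at its underside's centre.
- beaker: Bystander: glass beaker, 75 mm wide, 105 mm high, to the left of the box; origin at its underside's centre.
- reagent_bottle: Bystander: white reagent bottle, 58 mm wide, 126 mm high, behind the box to the right; origin at its underside's centre.
- tissue_pack: Bystander: pack of filter papers 66 x 100 x 30 mm, to the left; origin at its underside's centre.

How it is judged:
On the way, in this order (a step that is already met when the one before it is completed fails the run):
1. the left wheel shows four (value of joint wheel_left between 2.922 and 3.362 rad), for 0.2 s.
2. the middle wheel shows two, the left still four (all of step 1 and value of joint wheel_mid between 0.827 and 1.267 rad), for 0.2 s.
3. the right wheel shows five, the others still four and two (all of step 2 and value of joint wheel_right between 3.969 and 4.409 rad), for 0.2 s.
4. the lid is slid open (value of joint lid above 0.085 m), for 0.2 s.
At the end, for the whole second after the job is handed in: The wheels show four, two and five (left to right; each set within 0.22 rad, about 12 degrees, of straight up, and finally within 0.25 rad) and the lid is slid at least 85 of its 100 mm to the left and at rest (value of joint wheel_left between 2.892 and 3.392 rad and value of joint wheel_mid between 0.797 and 1.297 rad and value of joint wheel_right between 3.939 and 4.439 rad and value of joint lid above 0.085 m and not (velocity of joint lid above 0.01 m/s or velocity of joint lid below -0.01 m/s)); the robot touches nothing.
It fails at once if the middle or right wheel is turned (rim more than 9 mm) while the left wheel is off its number (by more than 0.3 rad) (not (value of joint wheel_left between 2.842 and 3.442 rad) and distance of any of rim_mid, rim_right from where it was at the start of the episode above 0.009 m).
It fails at once if the right wheel is turned (rim more than 9 mm) while the middle wheel is off its number (by more than 0.3 rad) (not (value of joint wheel_mid between 0.747 and 1.347 rad) and distance of rim_right from where it was at the start of the episode above 0.009 m).
It fails at once if another thing on the counter is moved by more than 20 mm (distance of any of sample_cup, marker, calculator, wash_bottle, beaker, reagent_bottle, tissue_pack from where it was at the start of the episode above 0.02 m).
It also fails if it takes over 72 s, if anything falls off the work surface, if the arm or the gripper's body presses on something with over 40 N, if the wrist force passes 120 N, or if a joint passes its speed limit or range.

## Working session

There is one attempt and no reset: what is moved stays moved. The work goes in short steps, Python scripts to look and compute and a tool call to move; the robot and the scene stay as the last step left them, time stands still between calls to the robot, and variables do not carry over. Pictures are saved under pics/ and viewed, at most 10 in all, crops included, and the job is handed in when it is done.

Besides the shell and the picture viewer there is one more tool, called after "Emit:" as name(argument=value, ...) on one line, values as JSON. carry_out: Moves the arm, as the interface text tells. Its arguments: {"type":"object","properties":{"targets":{"type":"array","items":{"type":"number"}},"newtons":{"type":"number"}},"required":["targets"]}

```bash
mkdir -p pics
cat > h.py <<'E'
from station import bot, imaging
import numpy as np, cv2
def cam(n):
    d=imaging.read_camera(n); d['f']=d['frame'].shape[0]/2/np.tan(np.radians(d['fov_y'])/2); return d
def K(d): return np.array([[d['f'],0,d['cx']],[0,d['f'],d['cy']],[0,0,1.]])
def ray(d,u,v,z):
    s=cv2.undistortPoints(np.array([[[u,v]]],float),K(d),np.array([d['k1'],0,0,0.]))[0,0]
    P=np.array(d['pose']); r=P[:3,:3]@[s[0],-s[1],-1]; o=P[:3,3]
    return o+r*(z-o[2])/r[2]
def proj(d,pts):
    P=np.array(d['pose']); c=(np.atleast_2d(pts)-P[:3,3])@P[:3,:3]; c=c*[1,-1,-1]
    return cv2.projectPoints(c,np.zeros(3),np.zeros(3),K(d),np.array([d['k1'],0,0,0.]))[0][:,0]
def save(d,n,box=None,s=1):
    im=d['frame'][...,::-1]
    if box: im=im[box[1]:box[3],box[0]:box[2]]
    cv2.imwrite('pics/'+n+'.png',cv2.resize(im,None,fx=s,fy=s,interpolation=cv2.INTER_CUBIC))
E
python3 - <<'E'
from h import *
for n in('scene','top'):
    d=cam(n); save(d,n+'0',s=1.5); print(n,d['fov_y'],d['k1'],np.round(d['pose'],3).tolist())
o=bot.get_obs(); print(o['t'],o['eef_pos'],o['tool_rot'],o['gripper_width'],bot.grip_point_offset)
E
```

```text
scene 53.8974713392686 -0.056737669675070865 [[0.752, 0.41, -0.517, -0.098], [-0.659, 0.464, -0.592, -0.582], [-0.003, 0.786, 0.619, 0.866], [0.0, 0.0, 0.0, 1.0]]
top 57.90009852024332 0.0015208627326885314 [[0.001, 0.993, -0.122, 0.385], [-1.0, 0.001, 0.001, 0.106], [0.001, 0.122, 0.993, 1.186], [0.0, 0.0, 0.0, 1.0]]
0.1 [0.20884776 0.64132672 0.23040745] [-5.78279740e-05  1.56717365e-01  9.87643145e-01 -8.25484745e-04] 0.9991797775533551 0.0187
```

View pics/scene0.png

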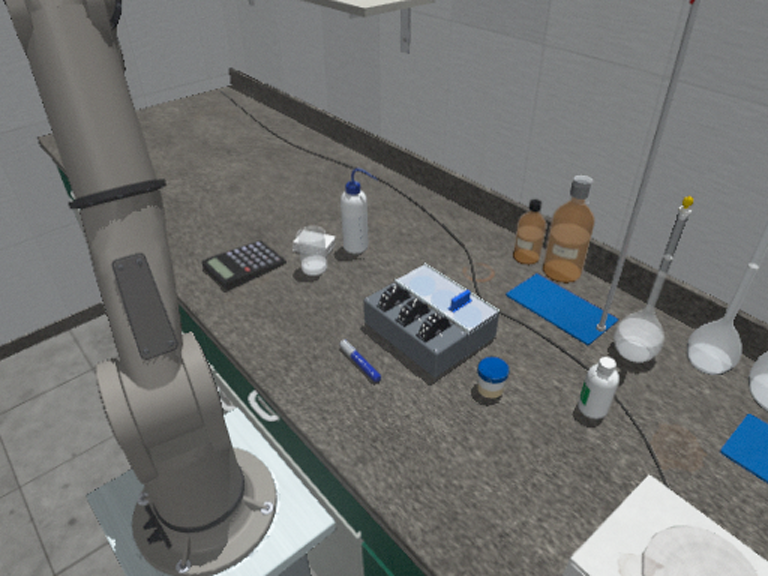

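View pics/top0.png

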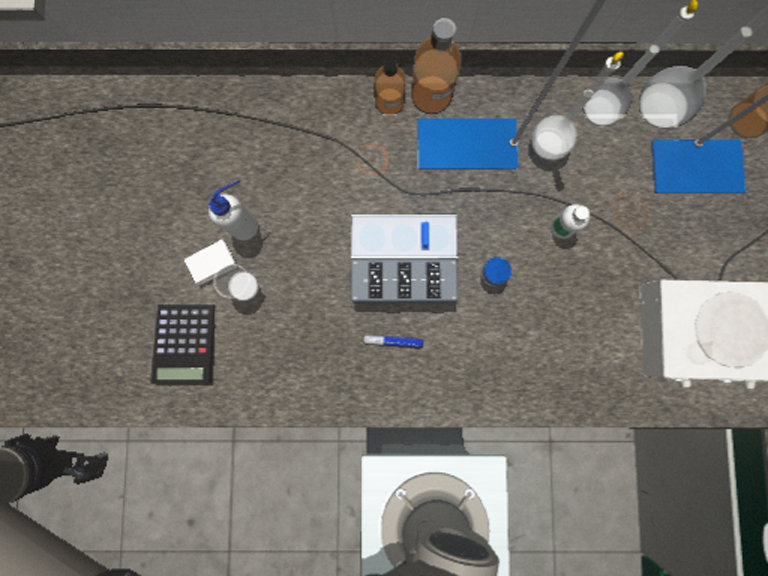

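The scene picture shows the box at about (430,315), with the marker in front and the cup to its right. In the top picture the box spans (351–457, 215–305) with almost no yaw, and the grip is at (425,236). Next I'll zoom in on the dots and corners.

Run:
```python
from h import *
a=cam('top')['frame'][138:208,228:310]; b=cam('scene')['frame'][172:254,236:338]
a=cv2.resize(a,None,fx=8,fy=8,interpolation=cv2.INTER_CUBIC)
b=cv2.resize(b,None,fx=7,fy=7,interpolation=cv2.INTER_CUBIC)
cv2.imwrite('pics/a.png',a[...,::-1]);cv2.imwrite('pics/b.png',b[...,::-1]);print(a.shape,b.shape)
```

```text
(560, 656, 3) (574, 714, 3)
```

View pics/a.png

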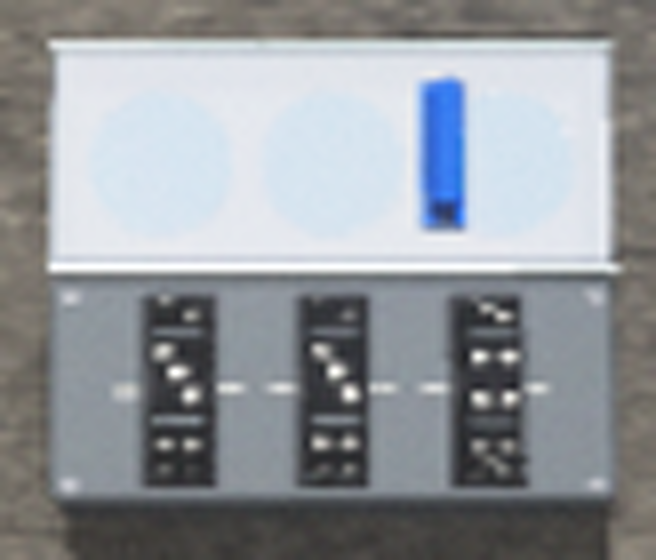

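View pics/b.png

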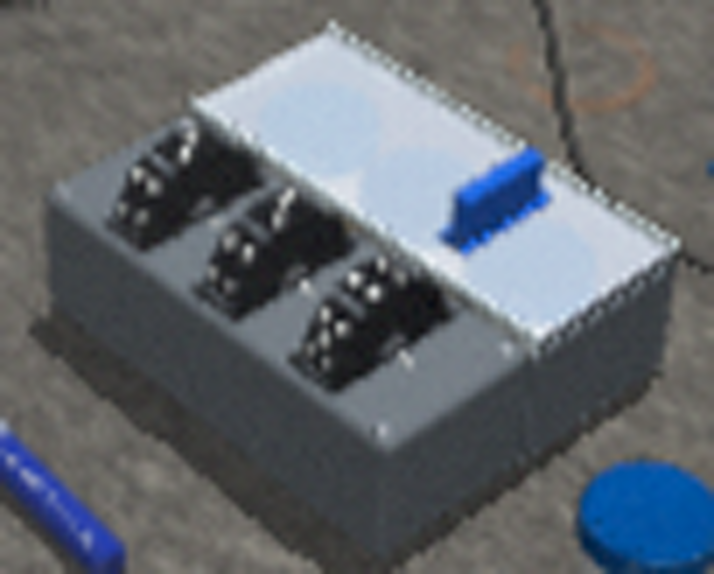

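The top crop shows three up on the left and middle wheels and four up on the right wheel. Index marks lie along row 388, columns 125–540, and the grip is at (443,155). I'll compute the box pose and wheel angles from these.

Run:
```python
from h import *
d=cam('top'); e=cam('scene')
T=lambda x,y,z:ray(d,228+(x+.5)/8-.5,138+(y+.5)/8-.5,z)
S=lambda x,y,z:ray(e,236+(x+.5)/7-.5,172+(y+.5)/7-.5,z)
p=lambda n,v:print(n,np.round(v*1000,1))
for a in[(125,390),(231,388),(280,388),(383,388),(434,388),(540,388)]:p('mark',T(*a,.075))
for a in[(52,275),(52,497),(611,497)]:p('housing corner',T(*a,.075))
p('grip top ends',T(443,82,.106));p('',T(443,200,.106));p('grip wheel cols',T(180,388,.111));p('m',T(335,388,.111));p('r',T(487,388,.111))
p('scene front right',S(385,452,.075));p('scene FL',S(52,190,.075)); p('scene grip top',S(498,180,.106))
# wheel centre
c=np.array([T(a,388,.075) for a in(178,332,487)])
def rim(w,x,y):
    # angle about wheel, intersect ray with cylinder r=36
    A=T(x,y,.0);B=T(x,y,.2);t=np.linspace(1,0,20001)[:,None];P=A+(B-A)*t
    r=np.hypot(P[:,0]-c[w][0],P[:,2]-.075);i=np.argmax(r<.036)
    return np.degrees(np.arctan2(P[i,0]-c[w][0],P[i,2]-.075))
for w,pts in [(0,[(190,330),(177,372),(190,420),(178,442)]),(1,[(335,330),(335,372),(335,420),(335,440)]),(2,[(487,330),(487,356),(487,398),(487,424),(487,378)])]:
    print(w,[round(rim(w,*q),1) for q in pts])
```

```text
mark [532.6 151.8  75. ]
mark [533.4 109.1  75. ]
mark [533.5  89.3  75. ]
mark [533.5  47.7  75. ]
mark [533.5  27.1  75. ]
mark [533.6 -15.6  75. ]
housing corner [579.6 181.7  75. ]
housing corner [489.2 180.9  75. ]
housing corner [489.5 -43.6  75. ]
grip top ends [652.2  24.8 106. ]
 [604.4  25.2 106. ]
grip wheel cols [528.6 128.9 111. ]
m [528.7  68.3 111. ]
r [528.8   9.  111. ]
scene front right [486.6 -50.4  75. ]
scene FL [491.3 175.5  75. ]
scene grip top [624.4  17.3 106. ]
0 [np.float64(31.8), np.float64(2.4), np.float64(-27.9), np.float64(-43.7)]
1 [np.float64(31.7), np.float64(2.4), np.float64(-28.0), np.float64(-42.2)]
2 [np.float64(31.7), np.float64(12.8), np.float64(-13.8), np.float64(-30.7), np.float64(-1.4)]
```

Emit:
carry_out(targets=[120, 21, -34, 0, 1.2, 120, 21, -34, 0, 1.2, 120, 21, -34, 0, 1.2, 120, 21, -34, 0, 1.2, 120, 21, -34, 0, 1.2, 120, 21, -34, 0, 1.2, 120, 21, -34, 0, 1.2, 120, 21, -34, 0, 1.2, 120, 21, -34, 0, 1.2, 120, 21, -34, 0, 1.2, 120, 21, -34, 0, 1.2, 120, 21, -34, 0, 1.2, 120, 21, -34, 0, 1.2, 120, 21, -34, 0, 1.2, 120, 21, -34, 0, 1.2, 120, 0, 0, 0, 0, 120, 0, 0, 0, 0, 120, 0, 0, 0, 0], newtons=20)

```text
t: 2.1
eef_pos: [0.5234, 0.1331, 0.2312]
tool_rot: [-0.0, -0.0, 1.0, 0.0]
contact_force: [0.4, 0.1, -0.3]
gripper_width: 0.531
grasp_force: 0.0
```

Emit:
carry_out(targets=[120, 0, -3, -20, 0, 120, 0, 0, -20, 0, 120, 0, 0, -20, 0, 120, 0, 0, -20, 0, 120, 0, 0, -20, 0, 120, 0, 0, 0, 0, 120, 0, 0, 0, 0])

```text
t: 2.8
eef_pos: [0.5236, 0.13, 0.1315]
tool_rot: [-0.0, -0.001, 1.0, 0.0]
contact_force: [0.0, 0.1, 0.9]
gripper_width: 0.532
grasp_force: 0.0
```

Run:
```python
from h import *
e=cam('scene');save(e,'c',(200,130,330,250),6)
print(bot.get_obs()['eef_pos'])
```

```text
[0.52420901 0.12990481 0.1321396 ]
```

View pics/c.png

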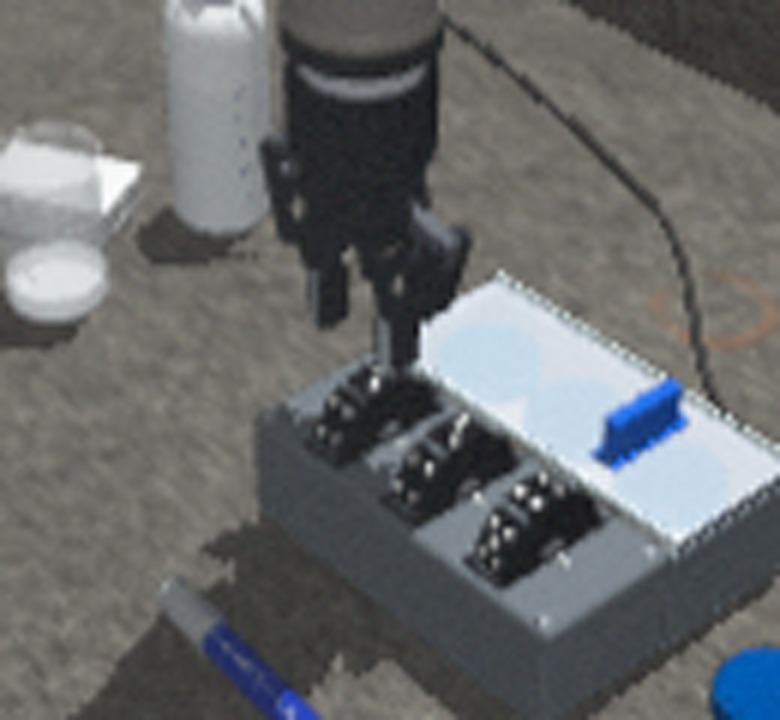

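The picture shows the open fingertips at (327,322) and (400,365), above the left wheel. I'll compare their positions with projected points to check the camera offset.

Run:
```python
from h import *
e=cam('scene')
q=proj(e,np.array([[.524,.130,.134],[.524,.1525,.134],[.524,.1075,.134],[.532,.130,.111],[.532,.068,.111],[.532,.0065,.111],[.439+.05,.1815,.075],[.489,-.0485,.075]]))
print(np.round((q-[200,130])*6))
R=lambda x,y,z:np.round(1000*ray(e,200+(x+.5)/6-.5,130+(y+.5)/6-.5,z),1)
# wheel top dot-group centre pixels (left/mid/right), corners
print(R(380,378,.111),R(456,432,.111),R(530,490,.111),R(258,412,.075),R(545,640,.075))
```

```text
[[357. 341.]
 [329. 322.]
 [386. 361.]
 [369. 369.]
 [448. 425.]
 [531. 483.]
 [248. 409.]
 [544. 633.]]
[531.9 122.7 111. ] [531.6  63.1 111. ] [528.4   5.3 111. ] [491.8 178.3  75. ] [486.  -50.4  75. ]
```

Emit:
carry_out(targets=[120, -3, -2, -10, 0, 120, 0, 0, -20, 0, 120, 0, 0, -15, 0, 120, 0, 0, -7, 0, 120, 0, 0, 0, 0, 255, 0, 0, 0, 0, 255, 0, 0, 0, 0, 255, 0, 0, 0, 0, 255, 0, 0, 0, 0, 255, 0, 0, 0, 0, 255, 0, 0, 0, 0, 255, 0, 0, 0, 0], newtons=20)

```text
t: 4.1
eef_pos: [0.5215, 0.1288, 0.0804]
tool_rot: [0.001, -0.0, 1.0, 0.001]
contact_force: [-1.7, 4.0, 3.4]
gripper_width: 0.251
grasp_force: 27.0
```

Emit:
carry_out(targets=[255, 2.6, 0, 1.3, 0, 255, 2.7, 0, 1.1, 0, 255, 2.8, 0, 0.8, 0, 255, 2.9, 0, 0.4, 0, 255, 2.9, 0, 0.2, 0, 255, 2.9, 0, -0.2, 0, 255, 2.9, 0, -0.4, 0, 255, 2.8, 0, -0.8, 0, 255, 2.7, 0, -1.1, 0, 255, 2.6, 0, -1.3, 0, 255, 0, 0, 0, 0, 255, 0, 0, 0, 0])

```text
t: 5.3
eef_pos: [0.5443, 0.1289, 0.0786]
tool_rot: [-0.004, -0.001, 1.0, 0.001]
contact_force: [-9.9, 5.5, 3.6]
gripper_width: 0.252
grasp_force: 27.8
```

Emit:
carry_out(targets=[120, 0, 0, 0, 0, 120, 0, 0, 0, 0, 120, 0, 0, 0, 0, 120, 0, 0, 0, 0, 120, 0, 0, 15, 0, 120, 0, 0, 20, 0, 120, 0, 10, 20, 0, 120, 0, 30, 20, 0, 120, 0, 40, 20, 0, 120, 0, 40, 20, 0, 120, 0, 40, 0, 0, 120, 0, 0, 0, 0])

```text
t: 6.5
eef_pos: [0.5476, 0.2947, 0.1951]
tool_rot: [0.001, -0.004, 1.0, 0.002]
contact_force: [-0.1, -1.0, -0.6]
gripper_width: 0.531
grasp_force: 0.0
```

```bash
cat > look.py <<'E'
import sys
from h import *
# unwrap rims: rows = angle from top about axle (+ = away from robot), +80 at top .. -80; columns = y across each wheel
def unwrap(d,w,off=(0,0),n=9):
    th=np.radians(np.arange(80,-81,-1.)); y=np.linspace(-.011,.011,45)
    A,Y=np.meshgrid(th,y,indexing='ij')
    cx,cy=.534,[.129,.0675,.006][w]
    p=np.stack([cx+.036*np.sin(A),cy+Y[:,::-1],.075+.036*np.cos(A)],-1).reshape(-1,3)
    q=(proj(d,p)+off).reshape(*A.shape,2).astype(np.float32)
    return cv2.remap(d['frame'],q[...,0],q[...,1],cv2.INTER_CUBIC)
out=[]
for nme,off in(('scene',(1,.5)),('top',(0,0))):
    d=cam(nme)
    for w in range(3):
        u=cv2.resize(unwrap(d,w,off),(120,483))
        for a in range(-60,61,30): cv2.line(u,(0,(80-a)*3),(8 if a else 20,(80-a)*3),(255,0,0),1)
        out+= [u,np.full((483,10,3),90,np.uint8)]
im=np.hstack(out); cv2.imwrite('pics/%s.png'%sys.argv[1],im[...,::-1])
E
python3 look.py u1
```

```text
(no output)
```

View pics/u1.png

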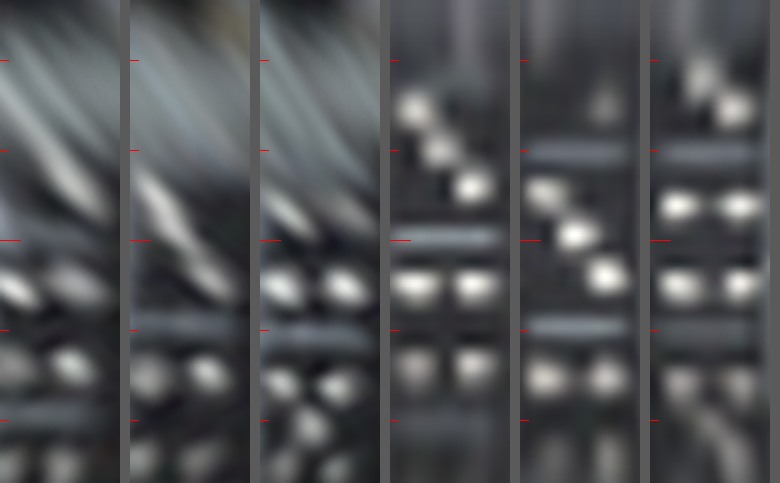

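The top unwrap shows the left wheel about 28° short of four. The middle and right wheels haven't moved (three at +2°, four at 0°). I'll pinch the left wheel again, nearer the rim.

Emit:
carry_out(targets=[120, -7, -40, 0, 0, 120, -7, -40, 0, 0, 120, -7, -40, -10, 0, 120, -7.5, -45, -20, 0, 120, 0, 0, -20, 0, 120, 0, 0, -20, 0, 120, 0, 0, -20, 0, 120, 0, 0, -15, 0, 120, 0, 0, -5.5, 0, 120, 0, 0, 0, 0, 255, 0, 0, 0, 0, 255, 0, 0, 0, 0, 255, 0, 0, 0, 0, 255, 0, 0, 0, 0, 255, 0, 0, 0, 0, 255, 0, 0, 0, 0, 255, 0, 0, 0, 0])

```text
t: 8.3
eef_pos: [0.5205, 0.1285, 0.0855]
tool_rot: [0.001, -0.002, 1.0, 0.004]
contact_force: [-3.1, 16.1, 3.2]
gripper_width: 0.256
grasp_force: 26.3
```

Emit:
carry_out(targets=[255, 2.5, 0, 1.2, 0, 255, 2.6, 0, 1.0, 0, 255, 2.7, 0, 0.75, 0, 255, 2.75, 0, 0.5, 0, 255, 2.8, 0, 0.3, 0, 255, 2.8, 0, 0, 0, 255, 2.8, 0, -0.2, 0, 255, 2.75, 0, -0.5, 0, 255, 2.7, 0, -0.7, 0, 255, 2.6, 0, -0.9, 0, 255, 0, 0, 0, 0, 255, 0, 0, 0, 0])

```text
t: 9.5
eef_pos: [0.5436, 0.1286, 0.0854]
tool_rot: [-0.003, -0.002, 1.0, 0.003]
contact_force: [-9.1, 15.2, 0.5]
gripper_width: 0.251
grasp_force: 26.0
```

Emit:
carry_out(targets=[120, 0, 0, 0, 0, 120, 0, 0, 0, 0, 120, 0, 0, 0, 0, 120, 0, 0, 0, 0, 120, 0, 0, 15, 0, 120, 0, 0, 20, 0, 120, 0, 10, 20, 0, 120, 0, 30, 20, 0, 120, 0, 40, 20, 0, 120, 0, 40, 20, 0, 120, 0, 40, 0, 0, 120, 0, 0, 0, 0])

```text
t: 10.7
eef_pos: [0.5462, 0.2894, 0.201]
tool_rot: [0.001, -0.004, 1.0, 0.002]
contact_force: [-0.7, -0.4, -0.6]
gripper_width: 0.53
grasp_force: 0.0
```

```bash
python3 look.py u2
```

```text
(no output)
```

View pics/u2.png

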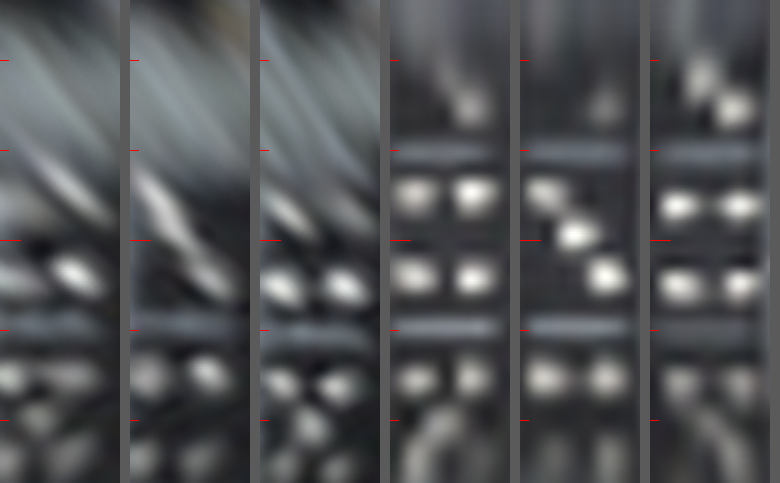

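The left wheel now shows four at +1.5°, and the other wheels haven't moved. The middle wheel needs about −61°, so I'll use two mirrored strokes.

Emit:
carry_out(targets=[120, 3, -40, 0, 0, 120, 0, -40, 0, 0, 120, 0, -40, 0, 0, 120, 0, -40, 0, 0, 120, 0, -40, 0, 0, 120, 0, -21, -20, 0, 120, 0, 0, -30, 0, 120, 0, 0, -20, 0, 120, 0, 0, 0, 0, 120, 0, 0, 0, 0, 120, 0, 0, 0, 0])

```text
t: 11.9
eef_pos: [0.5511, 0.0603, 0.1315]
tool_rot: [0.001, 0.001, 1.0, 0.0]
contact_force: [0.6, -0.3, 0.6]
gripper_width: 0.531
grasp_force: 0.0
```

Emit:
carry_out(targets=[120, -2, 8, 0, 0, 120, 0, 0, 0, 0, 120, 0, 0, -20, 0, 120, 0, 0, -20, 0, 120, 0, 0, -6.5, 0, 120, 0, 0, 0, 0, 120, 0, 0, 0, 0, 255, 0, 0, 0, 0, 255, 0, 0, 0, 0, 255, 0, 0, 0, 0, 255, 0, 0, 0, 0, 255, 0, 0, 0, 0, 255, 0, 0, 0, 0, 255, 0, 0, 0, 0])

```text
t: 13.3
eef_pos: [0.5493, 0.0671, 0.085]
tool_rot: [0.001, 0.001, 1.0, -0.001]
contact_force: [-0.4, -4.4, 5.7]
gripper_width: 0.252
grasp_force: 25.5
```

Emit:
carry_out(targets=[255, -2.5, 0, 1.2, 0, 255, -2.6, 0, 1.0, 0, 255, -2.7, 0, 0.75, 0, 255, -2.75, 0, 0.5, 0, 255, -2.8, 0, 0.3, 0, 255, -2.8, 0, 0, 0, 255, -2.8, 0, -0.2, 0, 255, -2.75, 0, -0.5, 0, 255, -2.7, 0, -0.7, 0, 255, -2.6, 0, -0.9, 0, 255, 0, 0, 0, 0, 255, 0, 0, 0, 0])

```text
t: 14.5
eef_pos: [0.5283, 0.0671, 0.0887]
tool_rot: [0.007, 0.001, 1.0, -0.0]
contact_force: [8.2, -6.8, 8.8]
gripper_width: 0.253
grasp_force: 26.4
```

Emit:
carry_out(targets=[120, 0, 0, 0, 0, 120, 0, 0, 0, 0, 120, 0, 0, 0, 0, 120, 0, 0, 0, 0, 120, 0, 0, 0, 0])

```text
t: 15.0
eef_pos: [0.5209, 0.0691, 0.085]
tool_rot: [-0.0, 0.0, 1.0, 0.0]
contact_force: [-0.4, -0.8, -0.1]
gripper_width: 0.531
grasp_force: 0.0
```

Emit:
carry_out(targets=[120, 10, 0, 0, 0, 120, 10, 0, 0, 0, 120, 8, -0.5, 0, 0, 120, 0, 0, 0, 0, 120, 0, 0, 0, 0, 255, 0, 0, 0, 0, 255, 0, 0, 0, 0, 255, 0, 0, 0, 0, 255, 0, 0, 0, 0, 255, 0, 0, 0, 0, 255, 0, 0, 0, 0, 255, 0, 0, 0, 0])

```text
t: 16.2
eef_pos: [0.5491, 0.0671, 0.0853]
tool_rot: [-0.0, 0.001, 1.0, -0.001]
contact_force: [-0.9, -4.8, 2.8]
gripper_width: 0.251
grasp_force: 25.5
```

Emit:
carry_out(targets=[255, -2.5, 0, 1.2, 0, 255, -2.6, 0, 1.0, 0, 255, -2.7, 0, 0.75, 0, 255, -2.75, 0, 0.5, 0, 255, -2.8, 0, 0.3, 0, 255, -2.8, 0, 0, 0, 255, -2.8, 0, -0.2, 0, 255, -2.75, 0, -0.5, 0, 255, -2.7, 0, -0.7, 0, 255, -2.6, 0, -0.9, 0, 255, -1.5, 0, -0.7, 0, 255, 0, 0, 0, 0, 255, 0, 0, 0, 0])

```text
t: 17.5
eef_pos: [0.5277, 0.0672, 0.0892]
tool_rot: [0.007, 0.001, 1.0, 0.0]
contact_force: [8.8, -6.8, 12.1]
gripper_width: 0.248
grasp_force: 26.7
```

Emit:
carry_out(targets=[120, 0, 0, 0, 0, 120, 0, 0, 0, 0, 120, 0, 0, 0, 0, 120, 0, 0, 0, 0, 120, 0, 0, 20, 0, 120, 0, 0, 20, 0, 120, 0, 0, 30, 0, 120, 0, 30, 25, 0, 120, 0, 40, 20, 0, 120, 0, 40, 0, 0, 120, 0, 45, 0, 0, 120, 0, 45, 0, 0, 120, 0, 20, 0, 0, 120, 0, 0, 0, 0, 120, 0, 0, 0, 0])

```text
t: 19.0
eef_pos: [0.5205, 0.2874, 0.2004]
tool_rot: [-0.0, 0.0, 1.0, -0.001]
contact_force: [-0.6, -0.5, -0.6]
gripper_width: 0.526
grasp_force: 0.0
```

```bash
cat >> look.py <<'E'
from scipy.signal import find_peaks
d=cam('top')
for w in range(3):
    m=unwrap(d,w)[:,8:38].mean(2).min(1)
    i,pr=find_peaks(m[20:141],prominence=15); print('ribs',w,[(60-int(k),int(p)) for k,p in zip(i,pr['prominences'])])
E
python3 look.py u3
```

```text
ribs 0 [(30, 24), (18, 30), (-29, 75)]
ribs 1 [(36, 48), (-23, 98)]
ribs 2 [(30, 58), (12, 43), (-17, 44), (-29, 19), (-46, 18)]
```

View pics/u3.png

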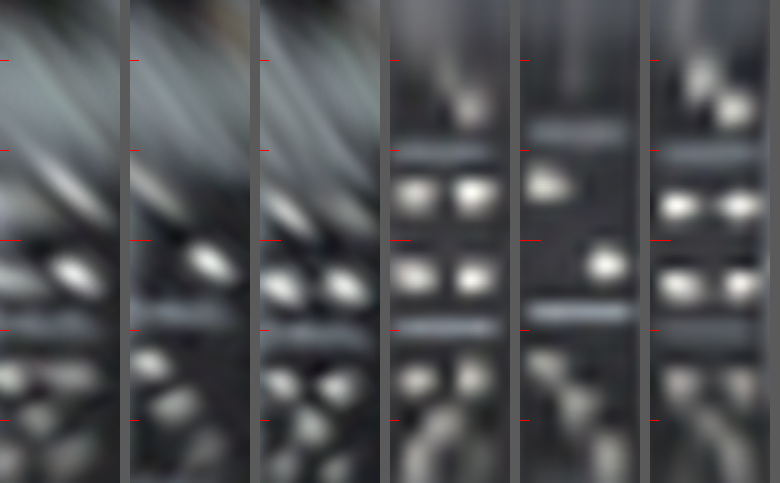

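The middle wheel shows two, about 6.5° past centre, which is within tolerance. The left wheel shows four and the right wheel hasn't moved. The right wheel goes next, to five (+60°).

Emit:
carry_out(targets=[120, 0, -40, 0, 0, 120, 0, -40, 0, 0, 120, 0, -40, 0, 0, 120, 0, -40, 0, 0, 120, 0, -40, 0, 0, 120, 0, -40, 0, 0, 120, -1.5, -40, 0, 0, 120, 0, -2, -20, 0, 120, 0, 0, -30, 0, 120, 0, 0, -19, 0, 120, 0, 0, 0, 0, 120, 0, 0, 0, 0, 120, 0, 0, 0, 0])

```text
t: 20.45
eef_pos: [0.5201, 0.0059, 0.1332]
tool_rot: [0.001, 0.001, 1.0, 0.0]
contact_force: [0.4, -0.5, 0.7]
gripper_width: 0.526
grasp_force: 0.0
```

Emit:
carry_out(targets=[120, -1, 0, -10, 0, 120, 0, 0, -20, 0, 120, 0, 0, -15, 0, 120, 0, 0, -3, 0, 120, 0, 0, 0, 0, 120, 0, 0, 0, 0, 255, 0, 0, 0, 0, 255, 0, 0, 0, 0, 255, 0, 0, 0, 0, 255, 0, 0, 0, 0, 255, 0, 0, 0, 0, 255, 0, 0, 0, 0, 255, 0, 0, 0, 0])

```text
t: 21.75
eef_pos: [0.5188, 0.0051, 0.0849]
tool_rot: [0.001, 0.001, 1.0, -0.0]
contact_force: [-0.8, -2.9, 5.2]
gripper_width: 0.254
grasp_force: 24.8
```

Emit:
carry_out(targets=[255, 2.5, 0, 1.2, 0, 255, 2.6, 0, 1.0, 0, 255, 2.7, 0, 0.75, 0, 255, 2.75, 0, 0.5, 0, 255, 2.8, 0, 0.3, 0, 255, 2.8, 0, 0, 0, 255, 2.8, 0, -0.2, 0, 255, 2.75, 0, -0.5, 0, 255, 2.7, 0, -0.7, 0, 255, 2.6, 0, -0.9, 0, 255, 1, 0, -0.5, 0, 255, 0, 0, 0, 0, 255, 0, 0, 0, 0])

```text
t: 23.05
eef_pos: [0.5419, 0.005, 0.0839]
tool_rot: [-0.004, 0.001, 1.0, -0.001]
contact_force: [-9.3, -3.2, 3.4]
gripper_width: 0.257
grasp_force: 26.5
```

Emit:
carry_out(targets=[120, 0, 0, 0, 0, 120, 0, 0, 0, 0, 120, 0, 0, 0, 0, 120, 0, 0, 0, 0, 120, 0, 0, 0, 0])

```text
t: 23.55
eef_pos: [0.5466, 0.0065, 0.0851]
tool_rot: [0.0, 0.0, 1.0, 0.0]
contact_force: [0.1, -0.0, 0.8]
gripper_width: 0.527
grasp_force: 0.0
```

Emit:
carry_out(targets=[120, -10, 0, 0, 0, 120, -10, 0, 0, 0, 120, -7.5, -0.5, 0, 0, 120, 0, 0, 0, 0, 120, 0, 0, 0, 0, 255, 0, 0, 0, 0, 255, 0, 0, 0, 0, 255, 0, 0, 0, 0, 255, 0, 0, 0, 0, 255, 0, 0, 0, 0, 255, 0, 0, 0, 0, 255, 0, 0, 0, 0])

```text
t: 24.75
eef_pos: [0.5192, 0.0051, 0.0852]
tool_rot: [0.0, 0.001, 1.0, -0.0]
contact_force: [-1.9, -2.7, 5.1]
gripper_width: 0.255
grasp_force: 24.7
```

Emit:
carry_out(targets=[255, 2.5, 0, 1.2, 0, 255, 2.6, 0, 1.0, 0, 255, 2.7, 0, 0.75, 0, 255, 2.75, 0, 0.5, 0, 255, 2.8, 0, 0.3, 0, 255, 2.8, 0, 0, 0, 255, 2.8, 0, -0.2, 0, 255, 2.75, 0, -0.5, 0, 255, 2.7, 0, -0.7, 0, 255, 2.6, 0, -0.9, 0, 255, 1, 0, -0.5, 0, 255, 0, 0, 0, 0, 255, 0, 0, 0, 0])

```text
t: 26.05
eef_pos: [0.5422, 0.005, 0.0842]
tool_rot: [-0.005, 0.001, 1.0, -0.0]
contact_force: [-9.5, -3.2, 3.7]
gripper_width: 0.255
grasp_force: 25.9
```

Emit:
carry_out(targets=[120, 0, 0, 0, 0, 120, 0, 0, 0, 0, 120, 0, 0, 0, 0, 120, 0, 0, 0, 0, 120, 0, 0, 20, 0, 120, 0, 0, 20, 0, 120, 0, 0, 30, 0, 120, 0, -30, 25, 0, 120, 0, -40, 20, 0, 120, 0, -40, 0, 0, 120, 0, -45, 0, 0, 120, 0, -45, 0, 0, 120, 0, -20, 0, 0, 120, 0, 0, 0, 0, 120, 0, 0, 0, 0])

```text
t: 27.55
eef_pos: [0.5469, -0.2138, 0.2008]
tool_rot: [0.0, 0.001, 1.0, 0.0]
contact_force: [-0.1, 0.9, -0.2]
gripper_width: 0.529
grasp_force: 0.0
```

```bash
python3 look.py u4
```

```text
ribs 0 [(30, 27), (18, 33), (-29, 79), (-52, 16)]
ribs 1 [(36, 51), (-23, 102)]
ribs 2 [(30, 45), (12, 48), (5, 20), (-17, 47), (-29, 21), (-47, 24)]
```

View pics/u4.png

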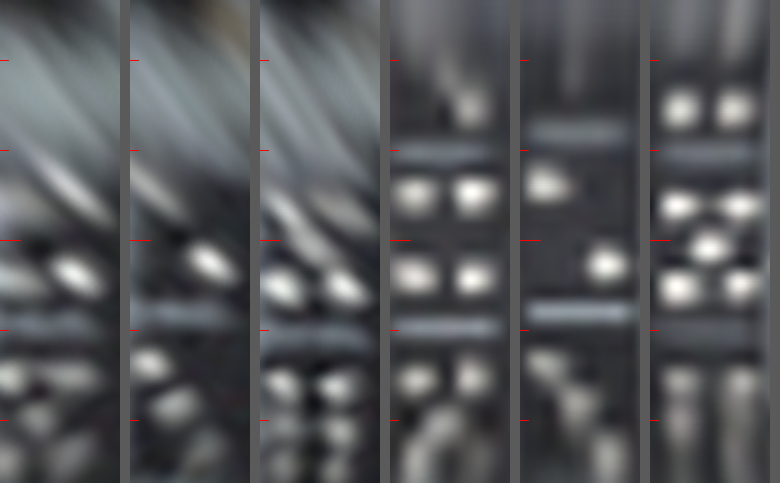

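All three wheels show the code: four, two (+6°) and five. Next I'll push the lid's grip with shut fingers.

Emit:
carry_out(targets=[255, 20, 30, 0, 0, 255, 20, 30, 0, 0, 255, 20, 30, 0, 0, 255, 21, 30, 0, 0, 255, 0, 30, 0, 0, 255, 0, 30, 0, 0, 255, 0, 16, 0, 0, 255, 0, 0, -20, 0, 255, 0, 0, -30, 0, 255, 0, 0, -30, 0, 255, 0, 0, -20, 0, 255, 0, 0, -10, 0, 255, 0, 0, 0, 0, 255, 0, 0, 0, 0, 255, 0, 0, 0, 0])

```text
t: 29.2
eef_pos: [0.6288, -0.0182, 0.0923]
tool_rot: [0.001, 0.0, 1.0, 0.0]
contact_force: [-0.3, -0.6, 0.8]
gripper_width: 0.003
grasp_force: 0.0
```

Clear of the grip, with no contact yet. Now the push.

Emit:
carry_out(targets=[255, 0, 8, 0, 0, 255, 0, 8, 0, 0, 255, 0, 8, 0, 0, 255, 0, 8, 0, 0, 255, 0, 8, 0, 0, 255, 0, 8, 0, 0, 255, 0, 8, 0, 0, 255, 0, 8, 0, 0, 255, 0, 8, 0, 0, 255, 0, 8, 0, 0, 255, 0, 8, 0, 0, 255, 0, 8, 0, 0, 255, 0, 8, 0, 0, 255, 0, 0, 0, 0, 255, 0, 0, 0, 0])

```text
t: 30.7
eef_pos: [0.6272, 0.0868, 0.0904]
tool_rot: [-0.001, -0.0, 1.0, 0.0]
contact_force: [0.1, -0.1, -0.3]
gripper_width: -0.002
grasp_force: 0.0
```

Emit:
carry_out(targets=[255, 0, 5, 0, 0, 255, 0, 5, 0, 0, 255, 0, 4, 0, 0, 255, 0, 4, 0, 0, 255, 0, 0, 0, 0, 255, 0, 0, 0, 0])

```text
t: 31.3
eef_pos: [0.6273, 0.1031, 0.0905]
tool_rot: [-0.001, 0.001, 1.0, -0.0]
contact_force: [-1.9, -4.7, -0.1]
gripper_width: -0.001
grasp_force: 2.1
```

```bash
cat > grip.py <<'E'
from h import *
for n in('top','scene'):
    d=cam(n); h=cv2.cvtColor(d['frame'],cv2.COLOR_RGB2HSV)
    m=cv2.inRange(h,(105,150,80),(125,255,255))
    k,l,s,c=cv2.connectedComponentsWithStats(m)
    for i in range(1,k):
        if s[i][4]>12:
            p=ray(d,*c[i],.1)
            if .5<p[0]<.75 and -.1<p[1]<.3: print(n,s[i],np.round(p,3))
E
python3 grip.py
```

```text
top [284 149  16  18 221] [ 0.621 -0.001  0.1  ]
scene [278 183   9  10  45] [0.604 0.11  0.1  ]
scene [293 197  28  21 188] [ 0.596 -0.014  0.1  ]
```

Emit:
carry_out(targets=[255, 0, 4, 0, 0, 255, 0, 4, 0, 0, 255, 0, 3, 0, 0, 255, 0, 0, 0, 0, 255, 0, 0, 0, 0])

```text
t: 31.9
eef_pos: [0.6273, 0.1037, 0.0907]
tool_rot: [-0.001, 0.004, 1.0, -0.006]
contact_force: [-2.5, -23.0, 3.2]
gripper_width: -0.0
grasp_force: 12.1
```

At the stop. I'll back off, lift and check.

Emit:
carry_out(targets=[255, 0, -10, 0, 0, 255, 0, -20, 0, 0, 255, 0, 0, 0, 0, 255, 0, 0, 20, 0, 255, 0, 0, 40, 0, 255, 0, -20, 40, 0, 255, 0, -40, 20, 0, 255, 0, -40, 0, 0, 255, 0, -40, 0, 0, 255, 0, -40, 0, 0, 255, 0, -40, 0, 0, 255, 0, 0, 0, 0, 255, 0, 0, 0, 0, 255, 0, 0, 0, 0])

```text
t: 33.3
eef_pos: [0.6286, -0.1323, 0.2108]
tool_rot: [0.0, -0.001, 1.0, 0.001]
contact_force: [-0.7, 0.4, -1.2]
gripper_width: 0.0
grasp_force: 0.0
```

```bash
python3 grip.py; python3 look.py u5; python3 -c "
from h import *
o=bot.get_obs();print(o['t'],o['eef_pos'],o['contact_force'])"
```

```text
top [250 148   5  18  81] [0.626 0.123 0.1  ]
top [282 149  18  18 249] [0.621 0.001 0.1  ]
top [274 151   4  15  47] [0.621 0.049 0.1  ]
scene [278 179  14  14 100] [0.62  0.111 0.1  ]
scene [293 197  28  21 183] [ 0.596 -0.012  0.1  ]
ribs 0 [(30, 32), (18, 25), (-29, 72)]
ribs 1 [(36, 52), (-23, 101)]
ribs 2 [(45, 15), (29, 47), (12, 48), (5, 18), (-17, 45), (-30, 23), (-47, 17)]
33.55 [ 0.62807487 -0.13372986  0.21083075] [ 0.32809234 -0.21462968 -0.39145632]
```

The grip has moved from y 0.025 to 0.123, so the lid is about 98 mm open. The wheels haven't changed and the robot isn't touching anything.

```bash
python3 -c "
from station import bot
print(bot.hand_in())"
```

```text
the job is handed in; nothing more can be done
None
```

I set the wheels to four, two and five, slid the lid open about 98 mm to its stop, backed the arm clear and handed the job in at about 34 s; the hand-in gave no verdict, the middle wheel sits about 6° past centre (12° allowed), and I didn't re-measure the other items on the counter at the end.

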